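# Load two keyed sprocket sets on their dispatch stands

## Task

Load the two chain sprocket sets on their dispatch stands: the sprockets with one wide keyway go on the shaft with one wide key, those with two narrow keyways on the shaft with two narrow keys, hub upwards. On each shaft the large sprocket goes on first, fully down on the stand's shoulder, then the small one fully down on the large one's hub. Let go of everything and leave the label roll and the calculator where they are.

Things in the scene. Friction and masses are not known exactly. Their poses are not given: they have to be found in the camera images.
- large_one_key: Large steel chain sprocket, 120 mm across the teeth, lying hub up. Origin: centre of underside; z up. Tooth plate 8 mm thick, above it a round hub 52 mm in diameter up to 32 mm; grasp the hub from above. 0.6 kg. Bore 28 mm through. One keyway 17 mm wide, its bottom 20 mm from the axis, on the sprocket's own +x side.
- small_one_key: Small steel chain sprocket, 79 mm across the teeth, lying hub up. Origin: centre of underside; z up. Tooth plate 8 mm thick, above it a round hub 52 mm in diameter up to 28 mm; grasp the hub from above. 0.35 kg. Bore 28 mm through. One keyway 17 mm wide, its bottom 20 mm from the axis, on the sprocket's own +x side.
- large_two_key: Large steel chain sprocket, 120 mm across the teeth, lying hub up. Origin: centre of underside; z up. Tooth plate 8 mm thick, above it a round hub 52 mm in diameter up to 32 mm; grasp the hub from above. 0.6 kg. Bore 28 mm through. Two keyways 11 mm wide across from each other, bottoms 20 mm from the axis, on the sprocket's own +x and -x sides (a half turn fits the same).
- small_two_key: Small steel chain sprocket, 79 mm across the teeth, lying hub up. Origin: centre of underside; z up. Tooth plate 8 mm thick, above it a round hub 52 mm in diameter up to 28 mm; grasp the hub from above. 0.35 kg. Bore 28 mm through. Two keyways 11 mm wide across from each other, bottoms 20 mm from the axis, on the sprocket's own +x and -x sides (a half turn fits the same).
- stand_one_key: Fixed stand: plywood foot 120 x 120 x 15 mm; round shoulder, 48 mm wide, its top (the seat) at z 27 mm; upright shaft 24 mm in diameter to z 83 mm, tip bevelled. Origin: on the shaft's axis at the foot's underside. One brass key 13 mm wide along the shaft on the stand's own +x side, out to 18 mm from the axis, round-ended top at z 75 mm.
- stand_two_key: Fixed stand: plywood foot 120 x 120 x 15 mm; round shoulder, 48 mm wide, its top (the seat) at z 27 mm; upright shaft 24 mm in diameter to z 83 mm, tip bevelled. Origin: on the shaft's axis at the foot's underside. Two brass keys 7 mm wide along the shaft on the stand's own +x and -x sides, out to 18 mm from the axis, round-ended top at z 75 mm.
- label_roll: Bystander: roll of blank white labels standing on end, 82 mm in diameter, 40 mm high; origin at the centre of its underside. Leave it alone.
- calculator: Bystander: grey desk calculator lying flat, 118 mm (along its x) x 70 mm x 15 mm high; origin at the centre of its underside. Leave it alone.
Mind the look-alikes: they are no part of the job. What is shaped like the small_two_key but pink is not meant.

How it is judged:
By the outcome, as a careful person would: the job done as asked, in the order asked, and still so for the second after the job is handed in, with the robot touching nothing.
It also fails if it takes over 112 s, if anything falls off the work surface, if the arm or the gripper's body presses on something with over 40 N, if the wrist force passes 120 N, or if a joint passes its speed limit or range.

## Robot

A 6-joint arm with a two-finger parallel gripper is mounted at the origin on a cart in front of the work surface, level with it; the furniture and walls round the work are solid. World frame = base frame: x ahead of the robot, y to its left, z up, the work surface at z = 0. Lengths are in m, angles in rad, forces in N, time in s.
With the tool pointing down it reaches from about 0.3 to 0.875 m from the base axis. Payload 6.4 kg.
Tool frame: the origin (TCP) lies midway between the tips of the shut fingers; the grasp point (between the pads) lies 19 mm behind it; z points along the fingers, y is the line along which they close (so a half turn about z gives the same grasp; the last joint's range is limited). The gripper opens to 85 mm and grips with 20 to 120 N. Pads are 22 mm wide; open, the fingers measure 114 mm over their backs; the gripper's body (76 mm by 85 mm) begins 54 mm behind the grasp point. The pads swing forward as they close: fully open they stand 13 mm farther back than shut.
Start: joints at [-1.35, 0.181, 1.607, -0, 1.354, -0.206], TCP at [0.238, -0.523, 0.231] pointing down, gripper open.
Joint ranges: [-2.99, 2.99], [-0.89, 2.07], [0.3, 2.58], [-1.14, 4.28], [0, 2.63], [-3.12, 3.12]. Speed limits (rad/s): [2.57, 2.57, 3.01, 3.14, 3.14, 3.14].

## Interface

Orientations are given as a unit quaternion [w, x, y, z].
In Python, from bench import ctrl gives the robot as it stands.
- The arm moves only by the tool drive_tool, never from a script. Its argument "plan" is a list that holds one entry, the list of rows, each a list of 4 numbers: the shift along the tool's x, y, z scaled (see below), then the turn about the tool's z scaled (see below). In form: [[[x, y, z, roll], ...]]. A call has 1 to 12 rows; each row is the pose to reach, as a shift and turn from the pose commanded when the call began, along the tool's axes at that moment, turning the shorter way round; what a row does not reach only later rows make up. The controller multiplies each number of a shift by 400 mm and each number of a turn by 180 degrees. A row lasts 1/12 s, in which the tool goes at most 41.7 mm and 7.16 degrees, less where a joint would pass 70% of its speed; a pose out of reach is approached as far as the arm can. A call with a number of a shift or a turn outside -1 to 1 is refused whole. A call with a gripper value outside its range is refused whole. "jaw" is the closure, from 0 (fully open) to 1 (shut), set as the call begins (left out, the last holds). The fingers move at their own pace and stop on an object; the grip force is fixed at half the most. Time passes only in rows, so rows that repeat a pose let the fingers close. It gives the time, the measured TCP pose, the force, the opening and the grip force at its end, in the units of the state.
- ctrl.get_obs(): the state, without advancing time (a new reading comes with each control period).
- ctrl.camera(name): name is "scene" or "top"; returns (picture, depth): 480x640x3 uint8, red, green, blue; 480x640 float32, m along the optical axis (not along the pixel's ray), 0 where there is no reading.
- ctrl.camera_info(name): a dict with "camera_matrix" (3x3 intrinsics, pixels), "R" (3x3) and "t" (3): a world point X has camera coordinates R X + t. Camera axes: x right, y down, z forward; pixel columns grow to the right and rows downward; lengths in m; the calibration is good to about 2 mm. A picture is of the moment at which its call begins. camera_info takes no time and is no camera call.
- ctrl.hand_in(): hands the job in; it is judged then, once.
The state is a dict: "time_s": time; "q": joint angles; "dq": joint speeds; "joint_efforts": joint torques, N m; "eef_pos": TCP position; "eef_rot": TCP orientation; "wrist_force": force on the tool from outside, world axes, zero at the start; "torque": the same for the moment, N m; "opening": opening from 0.0 (shut) to 1.0 (fully open); "grasp_force": force on a finger pad.
Only numpy, scipy, OpenCV 4.12 (cv2) and the standard library are available. Lean on these libraries where they do the work, as an engineer would, in place of code of your own. Each camera call takes 0.05 s, during which the arm holds its last target. There are 200 camera calls.

## Working session

There is one attempt and no reset: what is moved stays moved. The work goes in short steps, Python scripts to look and compute and a tool call to move; the robot and the scene stay as the last step left them, time stands still between calls to the robot, and variables do not carry over. Pictures are saved under pics/ and viewed, at most 14 in all, crops included, and the job is handed in when it is done.

Besides the shell and the picture viewer there is one more tool, called after "Request:" by a JSON object that holds its "name" and its "arguments". drive_tool: Moves the arm, as the interface text tells. Its arguments: {"type":"object","properties":{"plan":{"type":"array"},"jaw":{"type":"number"}},"required":["plan"]}

```bash
mkdir -p pics; cat > h.py <<'E'
import numpy as np, cv2
from bench import ctrl
def snap(name):
    p,d=ctrl.camera(name); return p,d,ctrl.camera_info(name)
def world(u,v,z,ci):  # ray to plane z (depth along axis)
    K,R,t=map(np.array,(ci["camera_matrix"],ci["R"],ci["t"]))
    c=-R.T@t; r=R.T@np.linalg.inv(K)@np.array([u,v,1.]); return c+r*(z-c[2])/r[2]
def cloud(d,ci):
    K,R,t=map(np.array,(ci["camera_matrix"],ci["R"],ci["t"]))
    v,u=np.mgrid[:480,:640]; P=np.stack([u,v,np.ones_like(u)],-1)@np.linalg.inv(K).T*d[...,None]
    return (P-t)@R
E
python3 - <<'E'
from h import *
for n in("top","scene"):
    p,d,ci=snap(n); cv2.imwrite(f"pics/{n}0.png",p[...,::-1]); np.savez(f"{n}0.npz",p=p,d=d)
    R=np.array(ci["R"]);print(n,np.round(-R.T@ci["t"],3),np.round(R,2).tolist(),np.round(ci["camera_matrix"],1).tolist())
o=ctrl.get_obs();print(o["eef_pos"],o["eef_rot"],o["q"],o["time_s"],o["opening"])
E
```

```text
top [ 0.386 -0.046  1.083] [[-0.02, -1.0, 0.01], [-0.99, 0.02, -0.1], [0.1, -0.01, -0.99]] [[506.0, 0.0, 324.1], [0.0, 506.0, 239.5], [0.0, 0.0, 1.0]]
scene [0.077 0.674 0.864] [[-0.86, -0.51, 0.01], [-0.36, 0.6, -0.72], [0.36, -0.62, -0.7]] [[471.4, 0.0, 317.7], [0.0, 471.4, 235.2], [0.0, 0.0, 1.0]]
[ 0.23792973 -0.52291837  0.23047303] [-7.91509990e-04  9.77315963e-01  2.11784992e-01  2.07630951e-06] [-1.35030931e+00  1.81465433e-01  1.60791204e+00  1.57386898e-05
  1.35379813e+00 -2.06318558e-01] 0.1 0.9993417819730442
```

View pics/top0.png

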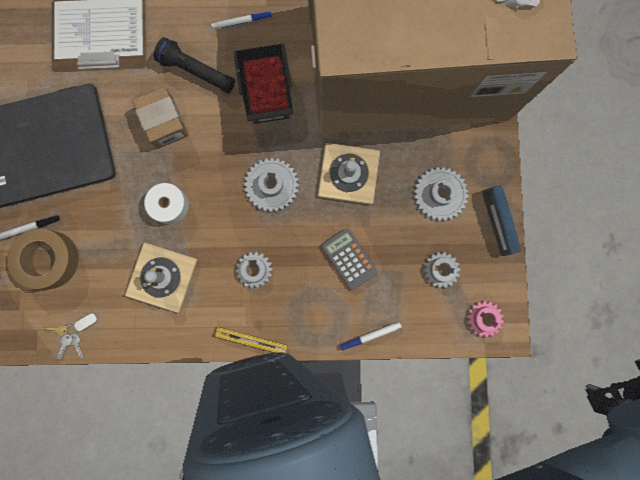

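View pics/scene0.png

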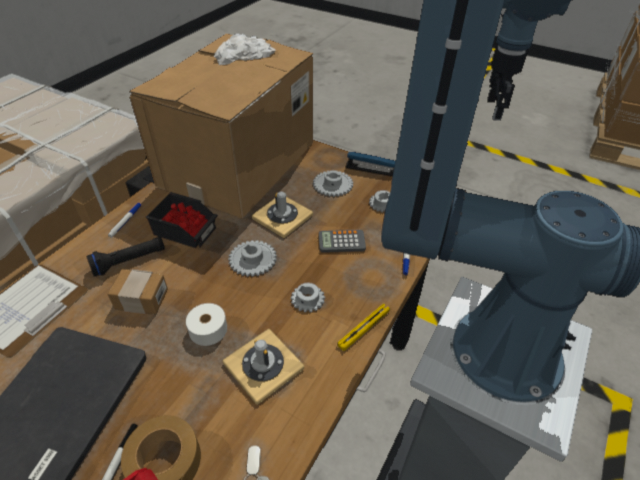

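```bash
cat >> h.py <<'E'
def patch(p,ci,x,y,z,half=.04,n=266):  # metric view: up=+x, left=+y, at plane z
    K,R,t=map(np.array,(ci["camera_matrix"],ci["R"],ci["t"]))
    s=2*half/n; i,j=np.mgrid[:n,:n]
    X=np.stack([x+half-(i+.5)*s,y+half-(j+.5)*s,np.full((n,n),z)],-1)
    c=X@R.T+t; q=c@K.T; q=q[...,:2]/q[...,2:]
    return cv2.remap(p,q[...,0].astype('f4'),q[...,1].astype('f4'),cv2.INTER_CUBIC)
E
python3 - <<'E'
from h import *
f=np.load("top0.npz");p,d=f["p"],f["d"];ci=ctrl.camera_info("top")
C=cloud(d,ci)
obj=dict(LA=(271,185,.032),LB=(441,193,.032),SA=(254,270,.028),SB=(441,270,.028),STfar=(350,172,.083),STnear=(158,276,.083))
T=[]
for k,(u,v,z) in obj.items():
    w=world(u,v,z,ci)
    m=(np.hypot(C[...,0]-w[0],C[...,1]-w[1])<.05)&(abs(C[...,2]-z)<.006)
    q=C[m]
    if 'S'==k[0] and 'T' in k: ctr=q[:,:2].mean(0)
    else: ctr=np.array(cv2.minEnclosingCircle(q[:,:2].astype('f4'))[0]); 
    r=cv2.minEnclosingCircle(q[:,:2].astype('f4'))[1] 
    print(k,w.round(4),m.sum(),q.mean(0).round(4),ctr.round(4),round(r,4))
    im=patch(p,ci,w[0],w[1],z); im[132:134,::8]=255;im[::8,132:134]=255;T.append(im)
cv2.imwrite("pics/mos0.png",np.vstack([np.hstack(T[:3]),np.hstack(T[3:])])[...,::-1])
E
```

```text
LA [0.6097 0.053  0.032 ] 323 [0.6151 0.0545 0.0313] [0.6164 0.0554] 0.0267
LB [ 0.5873 -0.3055  0.032 ] 328 [ 0.591  -0.3121  0.0316] [ 0.5914 -0.3128] 0.0268
SA [0.4314 0.0898 0.028 ] 329 [0.4317 0.0923 0.0276] [0.4332 0.0924] 0.0261
SB [ 0.4251 -0.3     0.028 ] 334 [ 0.4267 -0.3066  0.0278] [ 0.427  -0.3069] 0.0263
STfar [ 0.6231 -0.1109  0.083 ] 105 [ 0.6378 -0.113   0.0815] [ 0.6378 -0.113 ] 0.0121
STnear [0.4203 0.2712 0.083 ] 118 [0.4207 0.2864 0.0818] [0.4207 0.2864] 0.0144
```

View pics/mos0.png

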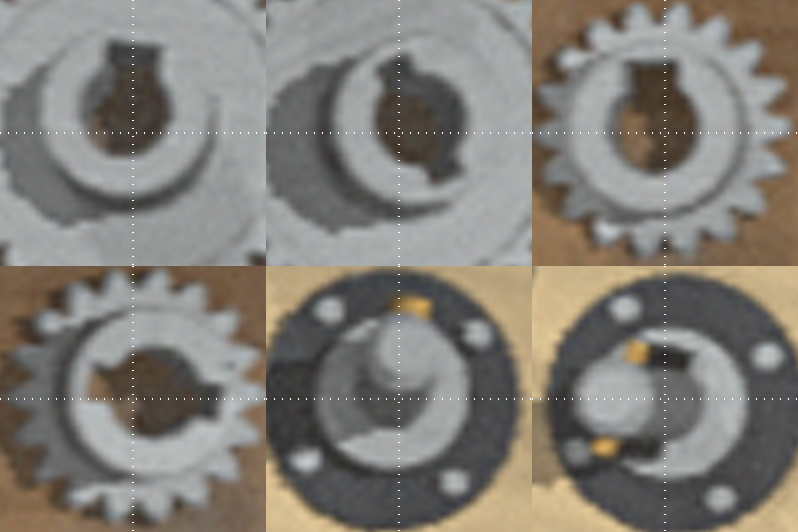

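```bash
cat > fit.py <<'E'
from h import *
def hub(C,p,ci,x,y,z):
    """hub-top: filled centroid from depth, keyway direction from depth hole"""
    m=((np.hypot(C[...,0]-x,C[...,1]-y)<.04)&(abs(C[...,2]-z)<.006)).astype('u1')*255
    half,n=.035,700; M=patch(m,ci,x,y,z,half,n)>127
    cs,_=cv2.findContours(M.astype('u1'),cv2.RETR_EXTERNAL,cv2.CHAIN_APPROX_NONE)
    c=cv2.convexHull(max(cs,key=cv2.contourArea)); (cx,cy),ax,_=cv2.fitEllipse(c)
    mm=2*half/n; X=x+half-(cy+.5)*mm; Y=y+half-(cx+.5)*mm
    return X,Y,np.array(ax)*mm*1000
def keyprof(p,ci,X,Y,z,r=.0172):
    """brightness along circle radius r in plane z -> list by degree"""
    K,R,t=map(np.array,(ci["camera_matrix"],ci["R"],ci["t"]))
    a=np.radians(np.arange(360)); g=p.mean(2).astype('f4'); o=0
    for rr in (r-.001,r,r+.001):
        P=np.stack([X+rr*np.cos(a),Y+rr*np.sin(a),np.full(360,z)],-1)@R.T+t; q=P@K.T; q=(q/q[:,2:])[:,:2].astype('f4')
        o=o+cv2.remap(g,q[None,:,0],q[None,:,1],cv2.INTER_LINEAR)[0]/3
    return o
def runs(o,th):
    b=o<th; s=np.flatnonzero(b&~np.roll(b,1)); out=[]
    for i in s:
        w=0
        while b[(i+w)%360] and w<360: w+=1
        if w>8: out.append((i+w/2-.5,w))
    return out
E
python3 - <<'E'
from fit import *
f=np.load("top0.npz");p,d=f["p"],f["d"];ci=ctrl.camera_info("top");C=cloud(d,ci)
for k,x,y,z in(("LA",.615,.0545,.032),("LB",.591,-.312,.032),("SA",.432,.092,.028),("SB",.4267,-.3066,.028)):
    X,Y,ax=hub(C,p,ci,x,y,z); o=keyprof(p,ci,X,Y,z); th=(np.percentile(o,90)+o.min())/2
    print(k,round(X,4),round(Y,4),ax.round(1),runs(o,th))
T=[]
for x,y in((.638,-.113),(.4207,.286)):
    m=((np.hypot(C[...,0]-x,C[...,1]-y)<.03)&(C[...,2]>.079)).astype('u1')*255
    M=patch(m,ci,x,y,.083,.02,400)>127
    c=max(cv2.findContours(M.astype('u1'),0,1)[0],key=cv2.contourArea);(cx,cy),ax,_=cv2.fitEllipse(c)
    print("tip",x+.02-cx*0-(cy+.5)*1e-4,y+.02-(cx+.5)*1e-4,np.array(ax)*.1)
    T+=[patch(p,ci,x,y,z,.03,400) for z in(.027,.075)]
for t in T: cv2.line(t,(200,0),(200,399),(255,0,0),1);cv2.line(t,(0,200),(399,200),(255,0,0),1)
im=np.vstack([np.hstack(T[:2]),np.hstack(T[2:])]);cv2.imwrite("pics/st0.png",cv2.resize(im,(600,600),interpolation=cv2.INTER_AREA)[...,::-1])
E
```

```text
LA 0.616 0.0545 [52.7 55. ] [(np.float64(355.0), 57)]
LB 0.5909 -0.3117 [53.2 54.7] [(np.float64(25.0), 37), (np.float64(206.0), 35)]
SA 0.433 0.0923 [53.2 53.5] [(np.float64(364.5), 54)]
SB 0.4268 -0.3065 [53.3 54.1] [(np.float64(78.5), 36), (np.float64(261.5), 38)]
tip 0.6375597030639649 -0.11266091613769531 [21.91843109 23.08422089]
tip 0.4205896347045899 0.28625553436279294 [22.5934845  22.73755341]
```

View pics/st0.png

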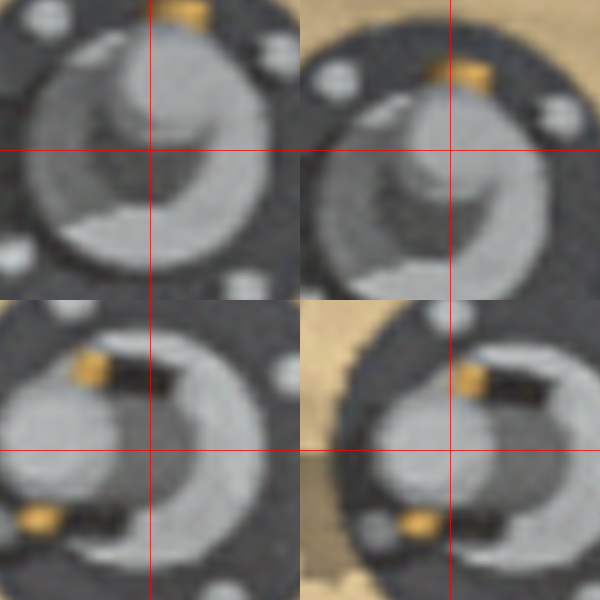

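```bash
cat > plan.py <<'E'
"""plan.py x y z yawdeg ... : chained targets from the measured pose -> drive numbers"""
import sys; from h import *
o=ctrl.get_obs(); q=o["eef_rot"]; P=np.array(o["eef_pos"]); psi=np.degrees(2*np.arctan2(q[2],q[1]))
f=np.array(o["wrist_force"]);print("now",P.round(4),round(psi,2),"F",f.round(1),"t",o["time_s"],"open",round(o["opening"],3))
a=list(map(float,sys.argv[1:]))
for i in range(0,len(a),4):
    T=np.array(a[i:i+3]);D=(T-P)/.4;c,s=np.cos(np.radians(psi)),np.sin(np.radians(psi))
    w=(a[i+3]-psi+180)%360-180
    print(a[i:i+4],"->",np.round([c*D[0]+s*D[1],s*D[0]-c*D[1],-D[2],-w/180],4).tolist()); P,psi=T,a[i+3]
E
python3 - <<'E'
from h import *
f=np.load("top0.npz");C=cloud(f["d"],ctrl.camera_info("top"))
for y0 in(.05,-.11,-.31):
    m=(abs(C[...,1]-y0)<.02)&(C[...,2]>.05)&(C[...,0]>.66)&(C[...,0]<1.2);q=C[m];b=np.argmin(q[:,0]);print(y0,q[b].round(3),q[:,2].max().round(3))
E
python3 plan.py .43 -.23 .2 24.45 .616 .0545 .13 24.45 .616 .0545 .006 24.45 .616 .0545 .13 24.45 .638 -.1127 .13 20.95 .638 -.1127 .093 20.95
```

```text
0.05 [0.783 0.046 0.05 ] 0.074
-0.11 [ 0.73  -0.094  0.301] 0.314
-0.31 [ 0.742 -0.292  0.249] 0.315
now [ 0.2379 -0.5229  0.2305] 24.45 F [-0.3 -0.7  0.4] t 0.1 open 0.999
[0.43, -0.23, 0.2, 24.45] -> [0.7402, -0.4678, 0.0762, 0.0]
[0.616, 0.0545, 0.13, 24.45] -> [0.7177, -0.455, 0.175, -0.0]
[0.616, 0.0545, 0.006, 24.45] -> [0.0, 0.0, 0.31, -0.0]
[0.616, 0.0545, 0.13, 24.45] -> [0.0, 0.0, -0.31, -0.0]
[0.638, -0.1127, 0.13, 20.95] -> [-0.1229, 0.4033, -0.0, 0.0194]
[0.638, -0.1127, 0.093, 20.95] -> [0.0, 0.0, 0.0925, -0.0]
```

Request:
{"name": "drive_tool", "arguments": {"plan": [[[0.09,-0.06,0.01,0],[0.18,-0.115,0.02,0],[0.26,-0.164,0.03,0],[0.34,-0.215,0.04,0],[0.42,-0.265,0.05,0],[0.5,-0.316,0.06,0],[0.58,-0.367,0.07,0],[0.66,-0.417,0.076,0],[0.7402,-0.4678,0.0762,0],[0.7402,-0.4678,0.0762,0]]]}}

```text
time_s: 0.93
eef_pos: [0.4322, -0.2249, 0.2002]
eef_rot: [-0.001, 0.977, 0.215, 0.0]
wrist_force: [0.8, 0.8, 0.1]
opening: 1.0
grasp_force: 0.0
```

Request:
{"name": "drive_tool", "arguments": {"plan": [[[0.09,-0.057,0.02,0],[0.18,-0.114,0.04,0],[0.27,-0.171,0.06,0],[0.36,-0.228,0.08,0],[0.45,-0.285,0.1,0],[0.54,-0.342,0.12,0],[0.62,-0.393,0.15,0],[0.68,-0.431,0.17,0],[0.7177,-0.455,0.175,0],[0.7177,-0.455,0.175,0],[0.7177,-0.455,0.175,0]]]}}

```text
time_s: 1.85
eef_pos: [0.6158, 0.0545, 0.1298]
eef_rot: [-0.0, 0.977, 0.213, -0.001]
wrist_force: [-0.5, 0.0, 0.4]
opening: 1.001
grasp_force: 0.0
```

```bash
python3 plan.py .616 .0545 .006 24.45; python3 - <<'E'
from h import *
p,d,ci=snap("scene"); cv2.imwrite("pics/s1.png",p[...,::-1])
E
```

```text
now [0.6158 0.0545 0.1298] 24.57 F [-0.5  0.   0.4] t 1.85 open 1.001
[0.616, 0.0545, 0.006, 24.45] -> [0.0005, 0.0003, 0.3096, 0.0007]
```

View pics/s1.png

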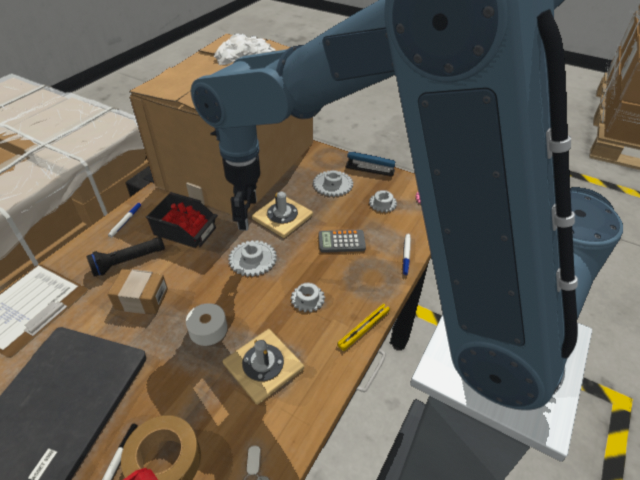

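The gripper (240,215) hovers over the large one-key sprocket (252,258), well clear of the box.

Request:
{"name": "drive_tool", "arguments": {"plan": [[[0,0,0.06,0],[0,0,0.12,0],[0,0,0.18,0],[0,0,0.23,0],[0,0,0.27,0],[0,0,0.295,0],[0,0,0.31,0],[0,0,0.31,0]]]}}

```text
time_s: 2.57
eef_pos: [0.6153, 0.053, 0.006]
eef_rot: [-0.0, 0.977, 0.211, -0.001]
wrist_force: [-0.3, -0.8, 0.7]
opening: 0.999
grasp_force: 0.0
```

Request:
{"name": "drive_tool", "arguments": {"plan": [[[0,0,0,0],[0,0,0,0],[0,0,0,0],[0,0,0,0],[0,0,0,0],[0,0,0,0],[0,0,0,0],[0,0,0,0],[0,0,0,0]]], "jaw": 1}}

```text
time_s: 3.32
eef_pos: [0.6173, 0.0541, 0.0086]
eef_rot: [0.0, 0.977, 0.212, 0.001]
wrist_force: [-1.5, 0.1, 5.7]
opening: 0.589
grasp_force: 63.6
```

Request:
{"name": "drive_tool", "arguments": {"plan": [[[0,0,-0.03,0],[0,0,-0.08,0],[0,0,-0.14,0],[0,0,-0.2,0],[0,0,-0.26,0],[0,0,-0.3,0],[0,0,-0.31,0],[0,0,-0.31,0]]]}}

```text
time_s: 3.98
eef_pos: [0.6169, 0.054, 0.1326]
eef_rot: [0.0, 0.977, 0.212, 0.001]
wrist_force: [-0.0, 0.4, -4.9]
opening: 0.588
grasp_force: 64.2
```

Request:
{"name": "drive_tool", "arguments": {"plan": [[[-0.01,0.04,0,0],[-0.03,0.1,0,0.005],[-0.049,0.16,0,0.01],[-0.067,0.22,0,0.015],[-0.085,0.28,0,0.0194],[-0.1,0.33,0,0.0194],[-0.113,0.37,0,0.0194],[-0.12,0.394,0,0.0194],[-0.1229,0.4033,0,0.0194],[-0.1229,0.4033,0,0.0194],[-0.1229,0.4033,0,0.0194]]]}}

```text
time_s: 4.9
eef_pos: [0.6378, -0.1122, 0.1303]
eef_rot: [-0.001, 0.983, 0.182, -0.0]
wrist_force: [-0.0, 0.1, -4.5]
opening: 0.587
grasp_force: 64.2
```

```bash
python3 plan.py .638 -.1127 .1 20.95; python3 - <<'E'
from h import *
p,d,ci=snap("scene"); t,dt,ct=snap("top")
C=cloud(dt,ct);x,y=.638,-.1127
m=(np.hypot(C[...,0]-x,C[...,1]-y)<.07)&(abs(C[...,2]-.129)<.006);print(m.sum(),C[m].mean(0))
a=cv2.resize(p[110:290,170:370],(500,450),interpolation=cv2.INTER_CUBIC); b=cv2.resize(t[90:240,290:390],(300,450),interpolation=cv2.INTER_CUBIC)
cv2.imwrite("pics/s2.png",np.hstack([a,b])[...,::-1])
E
```

```text
now [ 0.6378 -0.1122  0.1303] 20.98 F [-0.   0.1 -4.5] t 4.9 open 0.587
[0.638, -0.1127, 0.1, 20.95] -> [0.0001, 0.0013, 0.0758, 0.0002]
355 [ 0.63933174 -0.13337478  0.12884519]
```

View pics/s2.png

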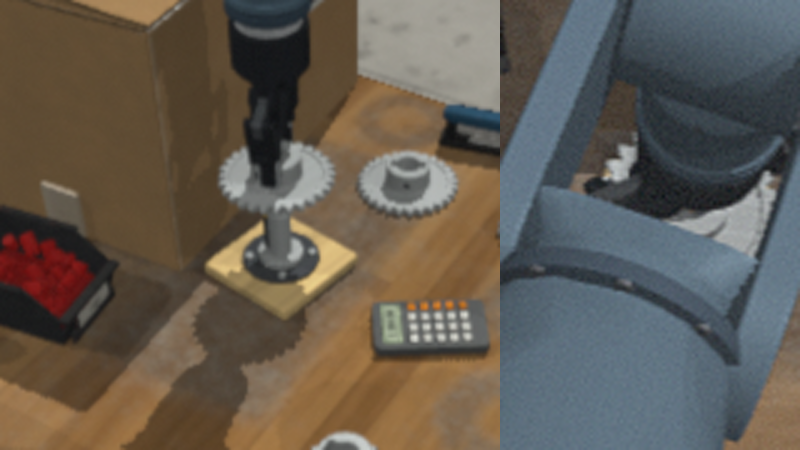

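Request:
{"name": "drive_tool", "arguments": {"plan": [[[0,0,0.03,0],[0,0,0.055,0],[0,0,0.075,0],[0,0,0.09,0],[0,0,0.1,0],[0,0,0.105,0],[0,0,0.105,0]]]}}

```text
time_s: 5.58
eef_pos: [0.6378, -0.1131, 0.088]
eef_rot: [-0.0, 0.983, 0.182, -0.0]
wrist_force: [-0.1, -0.4, -4.7]
opening: 0.585
grasp_force: 64.2
```

Request:
{"name": "drive_tool", "arguments": {"plan": [[[0,0,0.0075,0],[0,0,0.015,0],[0,0,0.02,0],[0,0,0.02,0]]]}}

```text
time_s: 5.92
eef_pos: [0.6378, -0.1132, 0.0804]
eef_rot: [-0.0, 0.983, 0.182, -0.0]
wrist_force: [1.2, 0.1, -4.3]
opening: 0.588
grasp_force: 64.2
```

Request:
{"name": "drive_tool", "arguments": {"plan": [[[0,0,0.0075,0],[0,0,0.015,0],[0,0,0.0225,0],[0,0,0.03,0],[0,0,0.0375,0],[0,0,0.04,0],[0,0,0.04,0]]]}}

```text
time_s: 6.5
eef_pos: [0.6378, -0.1131, 0.0642]
eef_rot: [-0.0, 0.983, 0.182, -0.0]
wrist_force: [0.4, 0.2, -5.0]
opening: 0.588
grasp_force: 64.2
```

Sliding freely over the key. On down to the seat.

Request:
{"name": "drive_tool", "arguments": {"plan": [[[0,0,0.01,0],[0,0,0.02,0],[0,0,0.03,0],[0,0,0.04,0],[0,0,0.05,0],[0,0,0.056,0],[0,0,0.062,0],[0,0,0.066,0],[0,0,0.066,0],[0,0,0.066,0]]]}}

```text
time_s: 7.33
eef_pos: [0.6382, -0.1132, 0.0384]
eef_rot: [-0.0, 0.983, 0.182, 0.0]
wrist_force: [0.6, -0.3, -4.5]
opening: 0.589
grasp_force: 64.2
```

Request:
{"name": "drive_tool", "arguments": {"plan": [[[0,0,0.0025,0],[0,0,0.005,0],[0,0,0.0075,0],[0,0,0.0085,0],[0,0,0.0085,0]]]}}

```text
time_s: 7.75
eef_pos: [0.6383, -0.1133, 0.0357]
eef_rot: [0.0, 0.983, 0.182, 0.0]
wrist_force: [-2.2, 1.2, 1.9]
opening: 0.585
grasp_force: 64.8
```

Request:
{"name": "drive_tool", "arguments": {"plan": [[[0,0,0,0],[0,0,0,0],[0,0,0,0],[0,0,0,0],[0,0,0,0]]], "jaw": 0}}

```text
time_s: 8.17
eef_pos: [0.6384, -0.1133, 0.0352]
eef_rot: [0.0, 0.983, 0.182, 0.0]
wrist_force: [0.2, 0.3, -0.5]
opening: 0.999
grasp_force: 0.0
```

Request:
{"name": "drive_tool", "arguments": {"plan": [[[0,0,-0.03,0],[0,0,-0.09,0],[0,0,-0.15,0],[0,0,-0.2,0],[0,0,-0.24,0],[0,0,-0.24,0],[0,0,-0.24,0]]]}}

```text
time_s: 8.75
eef_pos: [0.639, -0.1135, 0.1327]
eef_rot: [0.001, 0.983, 0.182, 0.001]
wrist_force: [-0.2, 0.2, 0.1]
opening: 0.997
grasp_force: 0.0
```

```bash
python3 plan.py .433 .0923 .1302 20.95 .433 .0923 .0095 20.95 .433 .0923 .16 20.95 .638 -.1130 .16 7.95
```

```text
now [ 0.639  -0.1135  0.1327] 20.96 F [-0.2  0.2  0.1] t 8.75 open 0.997
[0.433, 0.0923, 0.1302, 20.95] -> [-0.2968, -0.6647, 0.0062, 0.0001]
[0.433, 0.0923, 0.0095, 20.95] -> [0.0, 0.0, 0.3018, -0.0]
[0.433, 0.0923, 0.16, 20.95] -> [0.0, 0.0, -0.3762, -0.0]
[0.638, -0.113, 0.16, 7.95] -> [0.2951, 0.6626, -0.0, 0.0722]
```

Request:
{"name": "drive_tool", "arguments": {"plan": [[[-0.035,-0.078,0,0],[-0.07,-0.157,0,0],[-0.105,-0.236,0,0],[-0.14,-0.314,0,0],[-0.175,-0.393,0,0],[-0.21,-0.471,0,0],[-0.245,-0.55,0,0],[-0.275,-0.617,0,0],[-0.29,-0.65,0,0],[-0.295,-0.662,0,0],[-0.295,-0.662,0,0],[-0.295,-0.662,0,0]]]}}

```text
time_s: 9.75
eef_pos: [0.4341, 0.0913, 0.131]
eef_rot: [0.0, 0.983, 0.182, 0.0]
wrist_force: [0.8, 0.5, -0.4]
opening: 1.0
grasp_force: 0.0
```

Request:
{"name": "drive_tool", "arguments": {"plan": [[[0,0,0.06,0],[0,0,0.12,0],[0,0,0.18,0],[0,0,0.23,0],[0,0,0.27,0],[0,0,0.29,0],[0,0,0.302,0],[0,0,0.302,0],[0,0,0.302,0]]]}}

```text
time_s: 10.5
eef_pos: [0.4341, 0.0915, 0.0106]
eef_rot: [0.0, 0.983, 0.182, 0.0]
wrist_force: [0.2, 0.4, 0.4]
opening: 1.004
grasp_force: 0.0
```

Request:
{"name": "drive_tool", "arguments": {"plan": [[[0,0,0,0],[0,0,0,0],[0,0,0,0],[0,0,0,0],[0,0,0,0],[0,0,0,0],[0,0,0,0],[0,0,0,0]]], "jaw": 1}}

```text
time_s: 11.17
eef_pos: [0.4339, 0.092, 0.0115]
eef_rot: [0.0, 0.983, 0.182, 0.001]
wrist_force: [-2.9, 0.7, 9.1]
opening: 0.587
grasp_force: 61.5
```

Request:
{"name": "drive_tool", "arguments": {"plan": [[[0,0,-0.03,0],[0,0,-0.08,0],[0,0,-0.14,0],[0,0,-0.2,0],[0,0,-0.26,0],[0,0,-0.32,0],[0,0,-0.36,0],[0,0,-0.376,0],[0,0,-0.376,0]]]}}

```text
time_s: 11.92
eef_pos: [0.434, 0.0919, 0.162]
eef_rot: [0.0, 0.983, 0.182, 0.002]
wrist_force: [0.4, 0.6, -4.0]
opening: 0.583
grasp_force: 64.8
```

Request:
{"name": "drive_tool", "arguments": {"plan": [[[0.02,0.045,0,0.01],[0.053,0.12,0,0.02],[0.085,0.19,0,0.03],[0.116,0.26,0,0.04],[0.147,0.33,0,0.05],[0.178,0.4,0,0.06],[0.21,0.47,0,0.07],[0.24,0.54,0,0.0722],[0.267,0.6,0,0.0722],[0.285,0.64,0,0.0722],[0.2951,0.6626,0,0.0722],[0.2951,0.6626,0,0.0722]]]}}

```text
time_s: 12.92
eef_pos: [0.6381, -0.1147, 0.1582]
eef_rot: [-0.0, 0.998, 0.069, -0.001]
wrist_force: [-1.2, 1.1, -3.5]
opening: 0.582
grasp_force: 64.7
```

Request:
{"name": "drive_tool", "arguments": {"plan": [[[0,0,0,0],[0,0,0,0]]]}}

```text
time_s: 13.08
eef_pos: [0.6369, -0.1122, 0.1594]
eef_rot: [-0.001, 0.998, 0.07, -0.001]
wrist_force: [0.6, 0.5, -4.2]
opening: 0.582
grasp_force: 64.7
```

```bash
python3 plan.py .6383 -.1132 .1 7.95; python3 - <<'E'
from h import *
p,d,ci=snap("scene"); t,dt,ct=snap("top")
a=cv2.resize(p[110:290,170:370],(500,450),interpolation=cv2.INTER_CUBIC); b=cv2.resize(t[90:240,290:390],(300,450),interpolation=cv2.INTER_CUBIC)
cv2.imwrite("pics/s3.png",np.hstack([a,b])[...,::-1])
E
```

```text
now [ 0.6369 -0.1122  0.1594] 8.0 F [ 0.6  0.5 -4.2] t 13.0833 open 0.582
[0.6383, -0.1132, 0.1, 7.95] -> [0.003, 0.003, 0.1485, 0.0003]
```

View pics/s3.png

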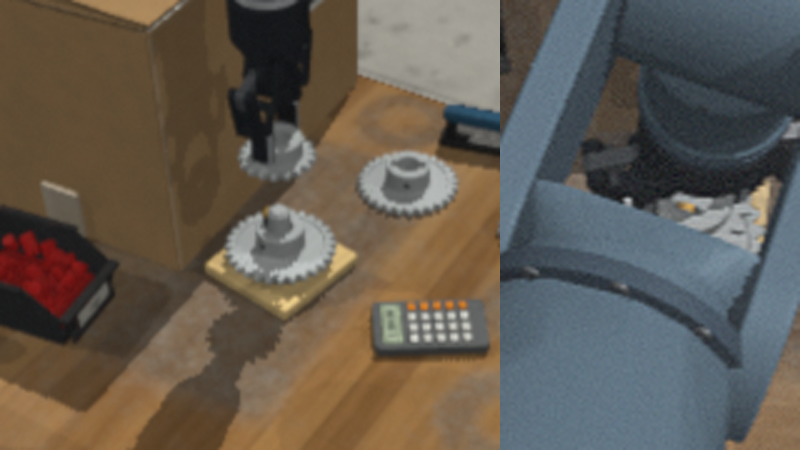

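The large one sits flat on its stand with the key in its keyway; the small one hangs level above it.

Request:
{"name": "drive_tool", "arguments": {"plan": [[[0.001,0.001,0.05,0],[0.002,0.001,0.09,0],[0.002,0.001,0.12,0],[0.002,0.001,0.14,0],[0.002,0.001,0.15,0],[0.002,0.001,0.15,0],[0.002,0.001,0.15,0]]]}}

```text
time_s: 13.77
eef_pos: [0.6394, -0.1137, 0.1011]
eef_rot: [0.0, 0.998, 0.07, 0.0]
wrist_force: [0.2, -0.2, -3.7]
opening: 0.585
grasp_force: 64.7
```

Request:
{"name": "drive_tool", "arguments": {"plan": [[[0,0,0.0075,0],[0,0,0.015,0],[0,0,0.0225,0],[0,0,0.03,0],[0,0,0.0375,0],[0,0,0.045,0],[0,0,0.045,0]]]}}

```text
time_s: 14.35
eef_pos: [0.6386, -0.1135, 0.0816]
eef_rot: [-0.0, 0.998, 0.069, -0.001]
wrist_force: [-0.3, -0.2, -4.4]
opening: 0.582
grasp_force: 64.7
```

Request:
{"name": "drive_tool", "arguments": {"plan": [[[0,0,0.0075,0],[0,0,0.015,0],[0,0,0.02,0],[0,0,0.025,0],[0,0,0.028,0],[0,0,0.031,0],[0,0,0.031,0]]]}}

```text
time_s: 14.93
eef_pos: [0.6393, -0.1134, 0.0706]
eef_rot: [-0.0, 0.998, 0.07, 0.0]
wrist_force: [-0.2, 3.7, 0.7]
opening: 0.584
grasp_force: 65.1
```

Request:
{"name": "drive_tool", "arguments": {"plan": [[[0,0,0.0025,0],[0,0,0.004,0],[0,0,0.004,0]]]}}

```text
time_s: 15.18
eef_pos: [0.6394, -0.1134, 0.0705]
eef_rot: [-0.0, 0.998, 0.07, 0.0]
wrist_force: [-4.8, 5.5, 9.7]
opening: 0.584
grasp_force: 66.2
```

Request:
{"name": "drive_tool", "arguments": {"plan": [[[0,0,0,0],[0,0,0,0],[0,0,0,0],[0,0,0,0],[0,0,0,0]]], "jaw": 0}}

```text
time_s: 15.6
eef_pos: [0.6391, -0.1141, 0.0686]
eef_rot: [0.0, 0.998, 0.069, 0.0]
wrist_force: [0.1, -0.2, -0.5]
opening: 0.999
grasp_force: 0.0
```

Request:
{"name": "drive_tool", "arguments": {"plan": [[[0,0,-0.03,0],[0,0,-0.08,0],[0,0,-0.14,0],[0,0,-0.19,0],[0,0,-0.23,0],[0,0,-0.23,0],[0,0,-0.23,0]]]}}

```text
time_s: 16.18
eef_pos: [0.6399, -0.1141, 0.1622]
eef_rot: [0.001, 0.998, 0.069, 0.001]
wrist_force: [0.3, 1.0, -1.3]
opening: 1.003
grasp_force: 0.0
```

```bash
python3 plan.py .5909 -.3117 .13 14 .5909 -.3117 .008 14 .5909 -.3117 .16 14 .52 .12 .16 -18 .4208 .2864 .16 -30.5
```

```text
now [ 0.6399 -0.1141  0.1622] 7.97 F [ 0.3  1.  -1.3] t 16.1833 open 1.003
[0.5909, -0.3117, 0.13, 14.0] -> [-0.1898, 0.4723, 0.0805, -0.0335]
[0.5909, -0.3117, 0.008, 14.0] -> [0.0, 0.0, 0.305, -0.0]
[0.5909, -0.3117, 0.16, 14.0] -> [0.0, 0.0, -0.38, -0.0]
[0.52, 0.12, 0.16, -18.0] -> [0.0891, -1.0901, -0.0, 0.1778]
[0.4208, 0.2864, 0.16, -30.5] -> [-0.3644, -0.319, -0.0, 0.0694]
```

Request:
{"name": "drive_tool", "arguments": {"plan": [[[-0.0188,0.0475,0.008,-0.02],[-0.047,0.12,0.018,-0.045],[-0.075,0.19,0.03,-0.07],[-0.103,0.26,0.042,-0.095],[-0.13,0.33,0.053,-0.12],[-0.155,0.39,0.062,-0.14],[-0.174,0.44,0.07,-0.1447],[-0.185,0.468,0.075,-0.1447],[-0.1876,0.4746,0.075,-0.1447],[-0.1876,0.4746,0.075,-0.1447],[-0.1876,0.4746,0.075,-0.1447]]]}}

```text
time_s: 17.1
eef_pos: [0.5912, -0.3109, 0.1301]
eef_rot: [-0.001, 0.956, 0.293, -0.0]
wrist_force: [0.4, 0.9, 0.5]
opening: 0.999
grasp_force: 0.0
```

Request:
{"name": "drive_tool", "arguments": {"plan": [[[0,0,0.06,0],[0,0,0.12,0],[0,0,0.18,0],[0,0,0.23,0],[0,0,0.27,0],[0,0,0.29,0],[0,0,0.303,0],[0,0,0.303,0],[0,0,0.303,0]]]}}

```text
time_s: 17.85
eef_pos: [0.5918, -0.3119, 0.0103]
eef_rot: [0.0, 0.956, 0.293, 0.0]
wrist_force: [-0.3, 0.1, -0.2]
opening: 1.0
grasp_force: 0.0
```

Request:
{"name": "drive_tool", "arguments": {"plan": [[[0,0,0,0],[0,0,0,0],[0,0,0,0],[0,0,0,0],[0,0,0,0],[0,0,0,0],[0,0,0,0],[0,0,0,0]]], "jaw": 1}}

```text
time_s: 18.52
eef_pos: [0.5918, -0.3126, 0.0109]
eef_rot: [0.001, 0.956, 0.292, 0.001]
wrist_force: [-0.5, 1.4, 5.5]
opening: 0.587
grasp_force: 63.8
```

Request:
{"name": "drive_tool", "arguments": {"plan": [[[0,0,-0.03,0],[0,0,-0.08,0],[0,0,-0.14,0],[0,0,-0.2,0],[0,0,-0.26,0],[0,0,-0.32,0],[0,0,-0.36,0],[0,0,-0.378,0],[0,0,-0.378,0],[0,0,-0.378,0]]]}}

```text
time_s: 19.35
eef_pos: [0.5905, -0.3117, 0.1597]
eef_rot: [-0.001, 0.956, 0.292, -0.0]
wrist_force: [0.0, -0.1, -6.9]
opening: 0.586
grasp_force: 64.3
```

```bash
python3 plan.py .505 -.01 .16 12  .4208 .2864 .16 -10.5; python3 - <<'E'
from fit import *
p,d,ci=snap("top"); C=cloud(d,ci)
x,y,z=.638,-.113,.087
X,Y,ax=hub(C,p,ci,x,y,z);m=(np.hypot(C[...,0]-x,C[...,1]-y)<.026)&(np.hypot(C[...,0]-x,C[...,1]-y)>.018);print(X,Y,ax,np.median(C[m][:,2]))
cv2.imwrite("pics/t4.png",np.hstack([patch(p,ci,x,y,z,.07,400),patch(p,ci,.5909,-.3117,.16,.09,400)])[...,::-1])
E
```

```text
now [ 0.5905 -0.3117  0.1597] 34.01 F [ 0.  -0.1 -6.9] t 19.35 open 0.586
[0.505, -0.01, 0.16, 12.0] -> [0.2447, -0.7448, -0.0007, 0.1223]
[0.4208, 0.2864, 0.16, -10.5] -> [-0.0518, -0.7686, -0.0, 0.125]
0.6381847595214845 -0.11457759094238282 [53.24208984 54.68795776] 0.08567222720372318
```

View pics/t4.png

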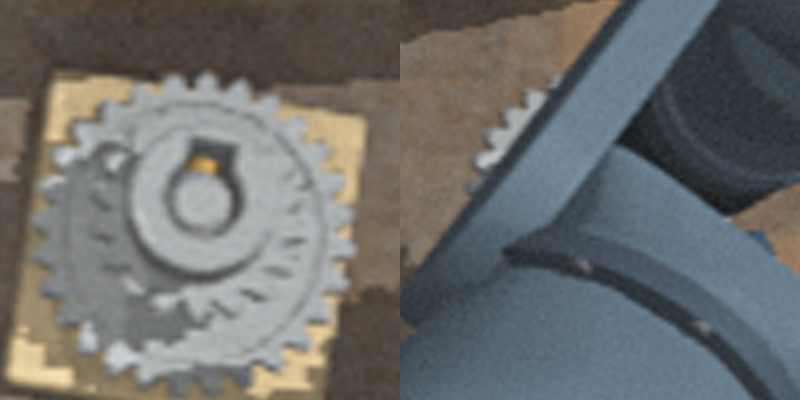

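Set one is seated: the brass key shows in the keyway, at hub-top height 0.086. Now I'll carry the large two-key sprocket over.

Request:
{"name": "drive_tool", "arguments": {"plan": [[[0.02,-0.06,0,0.01],[0.044,-0.135,0,0.022],[0.069,-0.21,0,0.034],[0.094,-0.285,0,0.046],[0.118,-0.36,0,0.058],[0.143,-0.435,0,0.07],[0.168,-0.51,0,0.082],[0.192,-0.585,0,0.094],[0.215,-0.655,0,0.106],[0.235,-0.715,0,0.118],[0.2447,-0.7448,0,0.1223],[0.2447,-0.7448,0,0.1223]]]}}

```text
time_s: 20.4
eef_pos: [0.5031, -0.0073, 0.1586]
eef_rot: [-0.001, 0.994, 0.106, -0.002]
wrist_force: [0.1, 0.6, -6.6]
opening: 0.583
grasp_force: 64.7
```

Request:
{"name": "drive_tool", "arguments": {"plan": [[[-0.004,-0.06,0,0.01],[-0.009,-0.135,0,0.022],[-0.014,-0.21,0,0.034],[-0.019,-0.285,0,0.046],[-0.024,-0.36,0,0.058],[-0.029,-0.435,0,0.07],[-0.034,-0.51,0,0.082],[-0.039,-0.585,0,0.094],[-0.044,-0.655,0,0.106],[-0.048,-0.715,0,0.118],[-0.051,-0.755,0,0.125],[-0.0518,-0.7686,0,0.125]]]}}

```text
time_s: 21.4
eef_pos: [0.4202, 0.2874, 0.1593]
eef_rot: [0.0, 0.996, -0.091, -0.001]
wrist_force: [-1.0, -0.2, -6.5]
opening: 0.583
grasp_force: 65.0
```

Request:
{"name": "drive_tool", "arguments": {"plan": [[[0,0,0,0],[0,0,0,0],[0,0,0,0]]]}}

```text
time_s: 21.65
eef_pos: [0.4217, 0.2848, 0.1601]
eef_rot: [0.0, 0.996, -0.092, -0.0]
wrist_force: [-0.3, 0.1, -5.6]
opening: 0.585
grasp_force: 65.0
```

```bash
python3 plan.py .4208 .2864 .1 -10.5; python3 - <<'E'
from h import *
p,d,ci=snap("scene"); t,dt,ct=snap("top")
a=cv2.resize(p[220:420,170:370],(400,400),interpolation=cv2.INTER_CUBIC); b=cv2.resize(t[200:340,90:230],(400,400),interpolation=cv2.INTER_CUBIC)
cv2.imwrite("pics/s5.png",np.hstack([a,b])[...,::-1])
E
```

```text
now [0.4217 0.2848 0.1601] -10.53 F [-0.3  0.1 -5.6] t 21.65 open 0.585
[0.4208, 0.2864, 0.1, -10.5] -> [-0.0029, -0.0034, 0.1503, -0.0002]
```

View pics/s5.png

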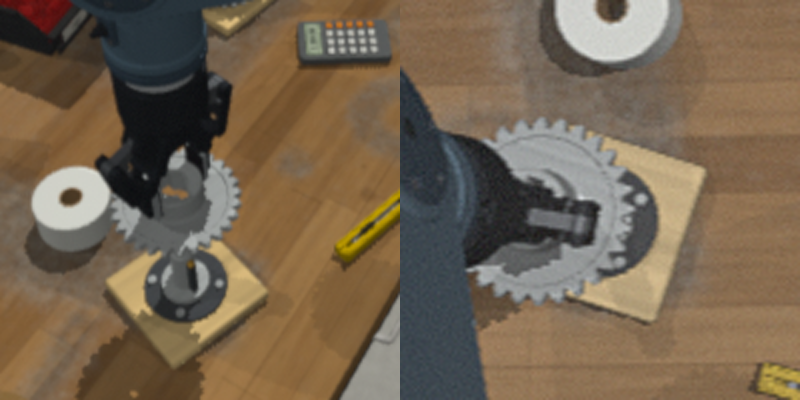

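The sprocket hangs level above the two-key stand, and the label roll and calculator are untouched.

Request:
{"name": "drive_tool", "arguments": {"plan": [[[-0.001,-0.001,0.05,0],[-0.001,-0.001,0.09,0],[-0.001,-0.001,0.12,0],[-0.001,-0.001,0.14,0],[-0.001,-0.001,0.15,0],[-0.001,-0.001,0.15,0],[-0.001,-0.001,0.15,0],[-0.001,-0.001,0.15,0]]]}}

```text
time_s: 22.42
eef_pos: [0.4219, 0.2866, 0.1015]
eef_rot: [-0.0, 0.996, -0.092, 0.001]
wrist_force: [0.8, -0.1, -5.9]
opening: 0.583
grasp_force: 65.0
```

```bash
python3 plan.py .4208 .2864 .08 -10.5
```

```text
now [0.4219 0.2866 0.1015] -10.51 F [ 0.8 -0.1 -5.9] t 22.4167 open 0.583
[0.4208, 0.2864, 0.08, -10.5] -> [-0.0026, 0.0011, 0.0538, -0.0001]
```

Request:
{"name": "drive_tool", "arguments": {"plan": [[[-0.0015,0,0.0075,0],[-0.0015,0,0.015,0],[-0.0015,0,0.0225,0],[-0.0015,0,0.03,0],[-0.0015,0,0.0375,0],[-0.0015,0,0.045,0],[-0.0015,0,0.0525,0],[-0.0015,0,0.06,0],[-0.0015,0,0.06,0],[-0.0015,0,0.06,0]]]}}

```text
time_s: 23.25
eef_pos: [0.4201, 0.287, 0.076]
eef_rot: [-0.0, 0.996, -0.092, -0.0]
wrist_force: [-1.0, 5.3, -8.1]
opening: 0.587
grasp_force: 64.8
```

Request:
{"name": "drive_tool", "arguments": {"plan": [[[0,-0.001,0.005,0],[0,-0.002,0.01,0],[0,-0.002,0.0175,0],[0,-0.002,0.025,0],[0,-0.002,0.0325,0],[0,-0.002,0.04,0],[0,-0.002,0.04,0]]]}}

```text
time_s: 23.83
eef_pos: [0.4202, 0.2871, 0.0598]
eef_rot: [0.0, 0.996, -0.092, -0.0]
wrist_force: [-1.8, 2.3, -7.2]
opening: 0.587
grasp_force: 64.9
```

Free. Seat expected at TCP z ≈ 0.0365.

Request:
{"name": "drive_tool", "arguments": {"plan": [[[0,-0.001,0.01,0],[0,-0.001,0.02,0],[0,-0.001,0.03,0],[0,-0.001,0.04,0],[0,-0.001,0.047,0],[0,-0.001,0.053,0],[0,-0.001,0.057,0],[0,-0.001,0.06,0],[0,-0.001,0.06,0]]]}}

```text
time_s: 24.58
eef_pos: [0.4207, 0.2875, 0.0379]
eef_rot: [0.0, 0.996, -0.091, -0.0]
wrist_force: [-6.5, -3.0, 10.3]
opening: 0.586
grasp_force: 66.7
```

Request:
{"name": "drive_tool", "arguments": {"plan": [[[0,0,0,0],[0,0,0,0],[0,0,0,0],[0,0,0,0],[0,0,0,0]]], "jaw": 0}}

```text
time_s: 25.0
eef_pos: [0.421, 0.2879, 0.0368]
eef_rot: [-0.0, 0.996, -0.092, 0.0]
wrist_force: [0.3, 0.1, 0.1]
opening: 0.998
grasp_force: 0.0
```

Request:
{"name": "drive_tool", "arguments": {"plan": [[[0,0,-0.03,0],[0,0,-0.09,0],[0,0,-0.15,0],[0,0,-0.21,0],[0,0,-0.27,0],[0,0,-0.3,0],[0,0,-0.31,0],[0,0,-0.31,0],[0,0,-0.31,0]]]}}

```text
time_s: 25.75
eef_pos: [0.4204, 0.2876, 0.1603]
eef_rot: [0.0, 0.996, -0.092, -0.0]
wrist_force: [-0.2, 0.3, 0.4]
opening: 1.004
grasp_force: 0.0
```

```bash
python3 plan.py .45 0 .16 -25 .4268 -.3065 .13 -40 .4268 -.3065 .0095 -40 .4268 -.3065 .16 -40 .45 0 .16 0 .4208 .2866 .16 41.5
```

```text
now [0.4204 0.2876 0.1603] -10.5 F [-0.2  0.3  0.4] t 25.75 open 1.004
[0.45, 0.0, 0.16, -25.0] -> [0.204, 0.6935, 0.0008, 0.0805]
[0.4268, -0.3065, 0.13, -40.0] -> [0.2713, 0.719, 0.075, 0.0833]
[0.4268, -0.3065, 0.0095, -40.0] -> [0.0, -0.0, 0.3012, -0.0]
[0.4268, -0.3065, 0.16, -40.0] -> [0.0, -0.0, -0.3762, -0.0]
[0.45, 0.0, 0.16, 0.0] -> [-0.4481, -0.6243, -0.0, -0.2222]
[0.4208, 0.2866, 0.16, 41.5] -> [-0.073, -0.7165, -0.0, -0.2306]
```

Request:
{"name": "drive_tool", "arguments": {"plan": [[[0.018,0.06,0,0.008],[0.042,0.14,0,0.018],[0.066,0.225,0,0.028],[0.09,0.306,0,0.038],[0.115,0.39,0,0.048],[0.14,0.475,0,0.058],[0.162,0.55,0,0.068],[0.185,0.63,0,0.076],[0.204,0.6935,0,0.0805],[0.204,0.6935,0,0.0805]]]}}

```text
time_s: 26.58
eef_pos: [0.4502, -0.0037, 0.1595]
eef_rot: [0.001, 0.976, -0.219, -0.001]
wrist_force: [-0.2, -0.5, 1.4]
opening: 1.0
grasp_force: 0.0
```

Request:
{"name": "drive_tool", "arguments": {"plan": [[[0.03,0.08,0.01,0.01],[0.06,0.16,0.02,0.02],[0.09,0.24,0.03,0.03],[0.12,0.32,0.04,0.04],[0.15,0.4,0.05,0.05],[0.18,0.477,0.06,0.06],[0.21,0.557,0.07,0.07],[0.24,0.636,0.075,0.08],[0.26,0.69,0.075,0.0833],[0.2713,0.719,0.075,0.0833],[0.2713,0.719,0.075,0.0833],[0.2713,0.719,0.075,0.0833]]]}}

```text
time_s: 27.58
eef_pos: [0.4269, -0.3052, 0.1296]
eef_rot: [-0.001, 0.94, -0.342, -0.001]
wrist_force: [0.6, 0.8, -0.1]
opening: 1.002
grasp_force: 0.0
```

Request:
{"name": "drive_tool", "arguments": {"plan": [[[0,0,0.06,0],[0,0,0.12,0],[0,0,0.18,0],[0,0,0.23,0],[0,0,0.25,0],[0,0,0.25,0],[0,0,0.25,0]]]}}

```text
time_s: 28.17
eef_pos: [0.4275, -0.3053, 0.0309]
eef_rot: [-0.0, 0.94, -0.341, -0.0]
wrist_force: [-0.7, -0.8, -0.5]
opening: 1.002
grasp_force: 0.0
```

```bash
python3 plan.py .4268 -.3065 .0095 -40
```

```text
now [ 0.4275 -0.3053  0.0309] -39.91 F [-0.7 -0.8 -0.5] t 28.1667 open 1.002
[0.4268, -0.3065, 0.0095, -40.0] -> [0.0006, 0.0035, 0.0534, 0.0005]
```

Request:
{"name": "drive_tool", "arguments": {"plan": [[[0.0006,0.002,0.03,0],[0.0006,0.002,0.05,0],[0.0006,0.002,0.052,0],[0.0006,0.002,0.052,0]]]}}

```text
time_s: 28.5
eef_pos: [0.4265, -0.3068, 0.0093]
eef_rot: [-0.0, 0.94, -0.342, -0.001]
wrist_force: [-0.6, -0.0, -0.4]
opening: 1.0
grasp_force: 0.0
```

Request:
{"name": "drive_tool", "arguments": {"plan": [[[0,0,0,0],[0,0,0,0],[0,0,0,0],[0,0,0,0],[0,0,0,0],[0,0,0,0],[0,0,0,0],[0,0,0,0]]], "jaw": 1}}

```text
time_s: 29.17
eef_pos: [0.4273, -0.3076, 0.0107]
eef_rot: [0.0, 0.94, -0.342, 0.001]
wrist_force: [-1.2, 1.3, 4.9]
opening: 0.586
grasp_force: 62.6
```

Request:
{"name": "drive_tool", "arguments": {"plan": [[[0,0,-0.03,0],[0,0,-0.08,0],[0,0,-0.14,0],[0,0,-0.2,0],[0,0,-0.26,0],[0,0,-0.32,0],[0,0,-0.36,0],[0,0,-0.378,0],[0,0,-0.378,0],[0,0,-0.378,0]]]}}

```text
time_s: 30.0
eef_pos: [0.4265, -0.3068, 0.1605]
eef_rot: [-0.0, 0.94, -0.342, -0.0]
wrist_force: [-0.8, -0.6, -4.7]
opening: 0.581
grasp_force: 64.1
```

```bash
python3 plan.py .45 0 .16 0 .4208 .2868 .16 41.5; python3 - <<'E'
from fit import *
p,d,ci=snap("top"); C=cloud(d,ci)
X,Y,ax=hub(C,p,ci,.4208,.2866,.059); print(X,Y,ax)
cv2.imwrite("pics/t6.png",np.hstack([patch(p,ci,.4208,.2866,.059,.04,400),patch(p,ci,.4208,.2866,.075,.04,400)])[...,::-1])
E
```

```text
now [ 0.4265 -0.3068  0.1605] -39.99 F [-0.8 -0.6 -4.7] t 30.0 open 0.581
[0.45, 0.0, 0.16, 0.0] -> [-0.4478, -0.6253, 0.0013, -0.2222]
[0.4208, 0.2868, 0.16, 41.5] -> [-0.073, -0.717, -0.0, -0.2306]
0.4220002746582031 0.2846951629638672 [53.52838135 54.93390503]
```

View pics/t6.png

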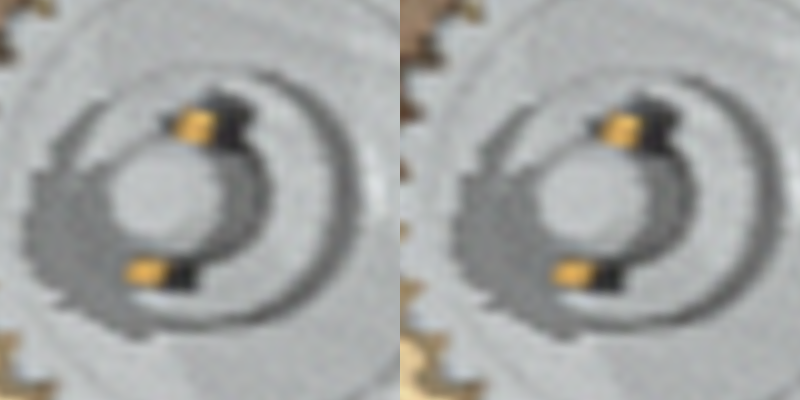

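The large two-key sprocket is seated with both brass keys in its keyways. I'll carry the last one.

Request:
{"name": "drive_tool", "arguments": {"plan": [[[-0.03,-0.042,0,-0.015],[-0.075,-0.105,0,-0.037],[-0.12,-0.168,0,-0.06],[-0.165,-0.23,0,-0.082],[-0.21,-0.293,0,-0.104],[-0.255,-0.356,0,-0.127],[-0.3,-0.419,0,-0.149],[-0.345,-0.482,0,-0.171],[-0.385,-0.538,0,-0.192],[-0.42,-0.587,0,-0.21],[-0.448,-0.625,0,-0.2222],[-0.448,-0.625,0,-0.2222]]]}}

```text
time_s: 31.05
eef_pos: [0.4487, 0.003, 0.1592]
eef_rot: [-0.001, 1.0, 0.003, -0.002]
wrist_force: [-0.1, -0.1, -4.8]
opening: 0.583
grasp_force: 64.3
```

Request:
{"name": "drive_tool", "arguments": {"plan": [[[-0.006,-0.06,0,-0.02],[-0.014,-0.135,0,-0.044],[-0.021,-0.21,0,-0.068],[-0.029,-0.285,0,-0.092],[-0.036,-0.355,0,-0.115],[-0.044,-0.43,0,-0.139],[-0.051,-0.5,0,-0.161],[-0.058,-0.57,0,-0.184],[-0.065,-0.635,0,-0.205],[-0.07,-0.685,0,-0.222],[-0.073,-0.717,0,-0.2306],[-0.073,-0.717,0,-0.2306]]]}}

```text
time_s: 32.05
eef_pos: [0.4199, 0.2878, 0.1595]
eef_rot: [-0.0, 0.935, 0.356, -0.001]
wrist_force: [0.5, 0.8, -4.7]
opening: 0.582
grasp_force: 64.5
```

Request:
{"name": "drive_tool", "arguments": {"plan": [[[0,0,0.05,0],[0,0,0.09,0],[0,0,0.12,0],[0,0,0.14,0],[0,0,0.145,0],[0,0,0.145,0],[0,0,0.145,0],[0,0,0.145,0]]]}}

```text
time_s: 32.72
eef_pos: [0.4218, 0.2864, 0.1039]
eef_rot: [0.0, 0.935, 0.354, 0.001]
wrist_force: [0.3, 0.1, -4.7]
opening: 0.581
grasp_force: 64.5
```

```bash
python3 plan.py .4205 .2872 .08 41.5; python3 - <<'E'
from h import *
p,d,ci=snap("scene"); t,dt,ct=snap("top")
a=cv2.resize(p[250:410,180:340],(400,400),interpolation=cv2.INTER_CUBIC); b=cv2.resize(t[200:340,90:230],(400,400),interpolation=cv2.INTER_CUBIC)
cv2.imwrite("pics/s7.png",np.hstack([a,b])[...,::-1])
E
```

```text
now [0.4218 0.2864 0.1039] 41.49 F [ 0.3  0.1 -4.7] t 32.7167 open 0.581
[0.4205, 0.2872, 0.08, 41.5] -> [-0.001, -0.0037, 0.0597, -0.0]
```

View pics/s7.png

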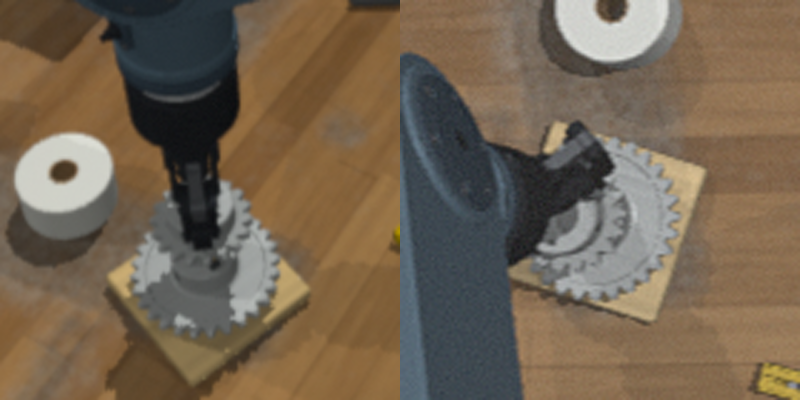

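The last sprocket hangs level just above the shaft, and the large one below still sits flat.

Request:
{"name": "drive_tool", "arguments": {"plan": [[[-0.0005,-0.002,0.0075,0],[-0.0005,-0.002,0.015,0],[-0.0005,-0.002,0.0225,0],[-0.0005,-0.002,0.03,0],[-0.0005,-0.002,0.0375,0],[-0.0005,-0.002,0.045,0],[-0.0005,-0.002,0.05,0],[-0.0005,-0.002,0.055,0],[-0.0005,-0.002,0.055,0]]]}}

```text
time_s: 33.57
eef_pos: [0.4206, 0.2873, 0.0808]
eef_rot: [-0.0, 0.935, 0.354, 0.0]
wrist_force: [1.7, 5.7, -4.9]
opening: 0.587
grasp_force: 64.3
```

Request:
{"name": "drive_tool", "arguments": {"plan": [[[0.0007,-0.0007,0.005,0],[0.0007,-0.0007,0.01,0],[0.0007,-0.0007,0.015,0],[0.0007,-0.0007,0.02,0],[0.0007,-0.0007,0.025,0],[0.0007,-0.0007,0.028,0],[0.0007,-0.0007,0.028,0]]]}}

```text
time_s: 34.15
eef_pos: [0.4206, 0.2875, 0.0698]
eef_rot: [-0.0, 0.935, 0.354, 0.0]
wrist_force: [2.4, 5.4, -4.2]
opening: 0.585
grasp_force: 64.6
```

Request:
{"name": "drive_tool", "arguments": {"plan": [[[0,0,0.0025,0],[0,0,0.005,0],[0,0,0.0065,0],[0,0,0.0065,0]]]}}

```text
time_s: 34.48
eef_pos: [0.4208, 0.2875, 0.0696]
eef_rot: [0.0, 0.935, 0.355, 0.0]
wrist_force: [-7.1, 1.4, 20.0]
opening: 0.584
grasp_force: 67.1
```

Request:
{"name": "drive_tool", "arguments": {"plan": [[[0,0,-0.004,0],[0,0,-0.004,0]]]}}

```text
time_s: 34.65
eef_pos: [0.4207, 0.2875, 0.0697]
eef_rot: [-0.0, 0.935, 0.354, 0.001]
wrist_force: [-1.6, 4.7, 8.0]
opening: 0.591
grasp_force: 65.8
```

Request:
{"name": "drive_tool", "arguments": {"plan": [[[0,0,0,0],[0,0,0,0],[0,0,0,0],[0,0,0,0],[0,0,0,0]]], "jaw": 0}}

```text
time_s: 35.07
eef_pos: [0.4201, 0.2869, 0.0685]
eef_rot: [0.0, 0.935, 0.354, -0.0]
wrist_force: [0.1, 0.2, 0.3]
opening: 1.0
grasp_force: 0.0
```

Request:
{"name": "drive_tool", "arguments": {"plan": [[[0,0,-0.03,0],[0,0,-0.08,0],[0,0,-0.14,0],[0,0,-0.2,0],[0,0,-0.25,0],[0,0,-0.28,0],[-0.12,0.12,-0.28,0],[-0.2,0.24,-0.28,0],[-0.2,0.36,-0.28,0],[-0.2,0.45,-0.28,0],[-0.2,0.45,-0.28,0],[-0.2,0.45,-0.28,0]]]}}

```text
time_s: 36.07
eef_pos: [0.483, 0.0941, 0.1814]
eef_rot: [0.002, 0.936, 0.352, 0.001]
wrist_force: [0.0, 0.3, 0.7]
opening: 0.999
grasp_force: 0.0
```

```bash
python3 plan.py; python3 - <<'E'
from h import *
p,d,ci=snap("top"); q,_,_=snap("scene"); C=cloud(d,ci)
for x,y in((.638,-.113),(.4208,.2866)):
    r=np.hypot(C[...,0]-x,C[...,1]-y)
    for a,b,zn in((.021,.025,.087),(.043,.052,.035)):
        z=C[(r>a)&(r<b)][:,2]; print(x,zn,np.median(z).round(4),np.percentile(z,[20,80]).round(4))
cv2.imwrite("pics/f.png",np.hstack([patch(p,ci,.4208,.2866,.087,.05,400),cv2.resize(q[120:420,150:450],(400,400))])[...,::-1])
E
```

```text
now [0.483  0.0941 0.1814] 41.21 F [0.  0.3 0.7] t 36.0667 open 0.999
0.638 0.087 0.0856 [0.0733 0.0876]
0.638 0.035 0.0341 [0.0323 0.0358]
0.4208 0.087 0.0865 [0.0859 0.088 ]
0.4208 0.035 0.034 [0.0323 0.0357]
```

View pics/f.png

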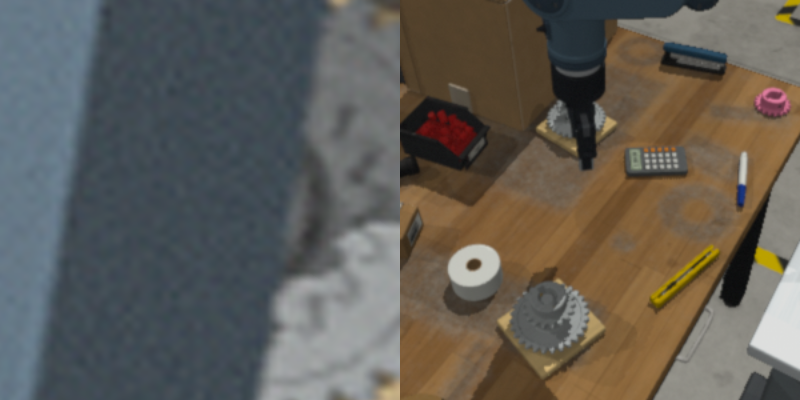

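Both sets are seated: hub tops read about 0.086 against 0.087, and large plates about 0.034 against 0.035. The label roll and calculator have not moved, and the gripper is clear.

```bash
python3 -c "
from bench import ctrl
print(ctrl.hand_in())"
```

```text
the job is handed in; nothing more can be done
None
```

Both sprocket sets are on their matching stands, hub up, large below small and fully down; the label roll and calculator weren't moved, and I handed the job in at about 36 s.

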